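Turn a bushing in its fixture until the cross-hole lines up, then pin it

TASK

Take the steel pin from its wooden stand and stand it in the guide hole on top of the fixture, so that its foot rests on the bushing inside. Turn the bushing with the ball lever until the cross-hole comes under the pin and the pin drops in, stopping at once so that the lever is not wrenched against the pin; then let go and press the pin gently but fully home, until its knob sits flush on the guide. Do not force the pin, and leave the tools and parts around alone.

Things in the scene. Friction and masses are not known exactly. Their poses are not given: they have to be found in the camera images.
- fixture: Fixture fixed to the bench: steel base 84 x 145 x 10 mm; two aluminium cheeks with a guide bridge between (block 48 mm along x, 58 along y, centred on the origin, flat top 96 mm above the bench); pedestal 30 x 12 mm, 65 mm high, at y = +78 mm. Origin: on the bench under the guide hole's axis. z up, y along the bushing's axis toward the lever, x across it.
- guide_mouth (a point): Centre of the upper mouth of the vertical guide hole, flush with the guide's top, 96 mm above the bench. The hole is 13.5 mm wide and 22 mm long, straight down onto the bushing.
- bushing_mid (a point): Centre of the brass bushing between the cheeks, under the guide hole, 50 mm above the bench (fixed point). The bushing is 44 mm across, its axis level along the fixture's y; top line 72 mm above the bench. It turns about that axis with light friction (0.06 N m). A 14 mm cross-hole with a countersunk mouth runs right through it; its angle is not given and must be found.
- lower_hole (a point): Upper mouth of the 14 mm hole in the lower plate under the bushing, in line with the guide hole, 26 mm above the bench (fixed point). The falling pin hangs or meets a spring plunger in this hole's side and stops 5 to 55 mm short of home; pressing it down brings the bushing fully into line and passes the plunger at about 10 N; then it stays by friction.
- lever_axis (a point): Centre of the lever's hub on the bushing's axis, 50 mm above the bench, 115 mm along the fixture's y from the guide hole. The lever swings about the fixture's y axis through this point and stays where it is left. Turning takes about 1 N at the ball; once the pin has locked the bushing, more than 20 N at the ball would jam the pin (over 70 N on it).
- lever_ball (a point): Centre of the lever's black ball (22 mm), 75 mm from lever_axis; rod 9 mm. The lever turns the bushing but is clamped on at an unknown angle. It starts upright to 0.9 rad leaning to the fixture's +x. The hole lines up after a swing of 0.45 to 0.75 rad toward -x; the stop is 0.6 rad beyond. Then a pin resting on the bushing falls by over 8 mm and locks it: the lever resists.
- pin: Loose steel pin, about 60 g, 108 mm long: shank 12 mm across and 82 mm long, its foot tapered (6 mm at the end, full width after 5 mm); dark knurled knob on top, 24 mm across, 26 mm high. Origin: middle of the foot's end; z up along the pin. It starts upright in the stand, foot 8 mm above the bench; resting on the bushing its foot is at 72 mm, when home at 14 mm.
- pin_knob (a point): Middle of the pin's knob, 95 mm above its foot: the place to grip.
- pin_shoulder (a point): Centre of the flat underside of the pin's knob, 82 mm above its foot. It lies on the guide's top when the pin is home.
- pin_stand: Wooden block 54 x 54 x 40 mm fixed to the bench, with one upright hole (13 mm wide, 32 mm deep) in its middle in which the pin stands. Origin: centre of its underside.
- tape: Roll of black tape, 58 mm across, 19 mm high, lying flat; leave alone. Origin: centre of the underside.
- solder_reel: Reel of solder, 59 mm wide, 43 mm high; leave alone. Origin: centre of the underside.
- transformer: Small grey transformer, 47 x 54 x 45 mm; leave alone. Origin: centre of the underside.

How it is judged:
On the way, in this order (a step that is already met when the one before it is completed fails the run):
1. the pin stands in the guide hole, its foot at least 18 mm below the guide's top (horizontal distance between pin and guide_mouth below 0.005 m and angle between pin's own z axis and vertical below 0.15 rad and z of pin in the frame of guide_mouth below -0.018 m), for 0.2 s.
2. the bushing is turned until the pin has dropped into the cross-hole, its foot at least 32 mm below the guide's top (horizontal distance between pin and guide_mouth below 0.005 m and angle between pin's own z axis and vertical below 0.15 rad and z of pin in the frame of guide_mouth below -0.032 m), for 0.1 s.
At the end, for the whole second after the job is handed in: the pin is at rest, upright to within 0.08 rad, in the guide hole and through the bushing, the underside of its knob within 2 mm of the guide's top (horizontal distance between pin_shoulder and guide_mouth below 0.004 m and z of pin_shoulder in the frame of guide_mouth below 0.002 m and angle between pin's own z axis and vertical below 0.08 rad and linear speed of pin below 0.02 m/s); the robot touches nothing.
It fails at once if the pin is forced: more than 70 N between the pin and the fixture with its bushing (contact force between pin and fixture above 70 N).
It fails at once if tape is shifted by more than 20 mm (distance of tape from where it was at the start of the episode above 0.02 m).
It fails at once if solder_reel is shifted by more than 20 mm (distance of solder_reel from where it was at the start of the episode above 0.02 m).
It fails at once if transformer is shifted by more than 20 mm (distance of transformer from where it was at the start of the episode above 0.02 m).
It also fails if it takes over 54 s, if anything falls off the work surface, if the arm or the gripper's body presses on something with over 40 N, if the wrist force passes 120 N, or if a joint passes its speed limit or range.

ROBOT

A 6-joint arm with a two-finger parallel gripper is mounted at the origin on a cart in front of the work surface, level with it; the furniture and walls round the work are solid. World frame = base frame: x ahead of the robot, y to its left, z up, the work surface at z = 0. Lengths are in m, angles in rad, forces in N, time in s.
With the tool pointing down it reaches from about 0.375 to 0.9 m from the base axis. Payload 3.1 kg.
Tool frame: the origin (TCP) lies between the finger pads; the fingertips stand robot.tip_extent ahead of it and the grasp point (between the pads) lies 3 mm ahead of it (robot.tip_extent is the distance from the TCP to the fingertips, in m); z points along the fingers, x is the direction in which the jaws open and shut, and the axes are right-handed (so a half turn about z gives the same grasp; the last joint's range is limited). The gripper opens to 87 mm and grips with 3 to 60 N. Pads are 19 mm wide; open, the fingers measure 117 mm over their backs; the gripper's body (75 mm by 190 mm) begins 51 mm behind the grasp point.
Start: joints at [1.095, 0.527, 1.433, -0, 1.181, -0.178], TCP at [0.183, 0.598, 0.245] pointing down, gripper open.
Joint ranges: [-3.08, 3.08], [-0.75, 2.2], [0.22, 2.44], [-1.43, 4.57], [0, 2.65], [-2.85, 2.85]. Speed limits (rad/s): [2.79, 2.79, 3.14, 3.14, 3.14, 3.14].

INTERFACE

Orientations are given as a unit quaternion [x, y, z, w].
In Python, from rig import robot, cams gives the robot as it stands.
- The arm moves only by the tool carry_out, never from a script. Its argument "steps" is a list of rows, each a list of 3 entries, a list of its own where there are three numbers: the shift along the world's x, y, z in cm, then the turn about the world's z in degrees, then the closure, from 0 (fully open) to 1 (shut). In form: [[[dx, dy, dz], spin, fingers], ...]. A call has 1 to 10 rows; each row shifts and turns the pose as measured when the row begins; what a row does not reach is not made up. A row lasts 1/10 s, in which the tool goes at most 50 mm and 8.59 degrees, less where a joint would pass 70% of its speed; a pose out of reach is approached as far as the arm can. A call with a gripper value outside its range is refused whole. The fingers move at their own pace and stop on an object; "squeeze" is the grip in N (left out, the last holds). Time passes only in rows, so rows that do not move let the fingers close. It gives the time, the measured TCP pose, the force and the opening at its end, in the units of the state.
- robot.get_obs(): the state, without advancing time (a new reading comes with each control period).
- cams.camera(name): name is "scene" or "top" or "wrist"; returns a dict with "pixels" (480x640x3 uint8, red, green, blue), "fx", "fy", "cx", "cy" (pixels), "eye" and "rotation" of the camera in the world. Camera axes: x right, y up, looking along -z (the intrinsics and any distortion apply to the point x, -y, -z); pixel columns grow to the right and rows downward; lengths in m; the calibration is good to about 2 mm. A picture is of the moment at which its call begins. There is no depth.
- robot.hand_in(): hands the job in, once; it reports no verdict.
The state is a dict: "time": time; "q": joint angles; "joint_velocities": joint speeds; "joint_torque": joint torques, N m; "position": TCP position; "tool_rot": TCP orientation; "ft_force": force on the tool from outside, world axes, zero at the start; "moment": the same for the moment, N m; "grip_width": finger opening in m.
Only numpy, scipy, OpenCV 4.12 (cv2) and the standard library are available. Lean on these libraries where they do the work, as an engineer would, in place of code of your own. Each camera call takes 0.05 s, during which the arm holds its last target. There are 200 camera calls.

## Working session

There is one attempt and no reset: what is moved stays moved. The work goes in short steps, Python scripts to look and compute and a tool call to move; the robot and the scene stay as the last step left them, time stands still between calls to the robot, and variables do not carry over. Pictures are saved under pics/ and viewed, about 8 in all and at most 12, crops included, and the job is handed in when it is done.

Besides the shell and the picture viewer there is one more tool, called after "Call:" in YAML: its name, and indented under it one key for each argument. carry_out: Moves the arm, as the interface text tells. Its arguments: {"type":"object","properties":{"steps":{"type":"array"},"squeeze":{"type":"number"}},"required":["steps"]}

```bash
mkdir -p pics; cat > h.py <<'E'
from rig import robot, cams
import numpy as np, cv2
def snap(n,f):
    c=cams.camera(n); cv2.imwrite(f'pics/{f}.png',c['pixels'][:,:,::-1]); 
    np.savez(f'pics/{f}.npz',**{k:c[k] for k in('fx','fy','cx','cy','eye','rotation')}); return c
def ld(f): return dict(np.load(f'pics/{f}.npz'))
def ray(c,u,v):
    d=np.array([(u-c['cx'])/c['fx'],-(v-c['cy'])/c['fy'],-1.]); R=np.array(c['rotation'])
    return np.array(c['eye']),R@d
def onz(c,u,v,z):
    e,d=ray(c,u,v); return e+d*(z-e[2])/d[2]
def proj(c,p):
    q=np.array(c['rotation']).T@(np.array(p)-c['eye']); return c['cx']-c['fx']*q[0]/q[2], c['cy']+c['fy']*q[1]/q[2]
E
python3 - <<'E'
from h import *
for n in('top','scene'):
    c=snap(n,n+'0'); print(n,{k:np.round(v,3).tolist() for k,v in c.items() if k!='pixels'})
print(robot.get_obs(), robot.tip_extent)
E
```

```text
top {'fx': 465.989, 'fy': 465.989, 'cx': 318.984, 'cy': 233.175, 'eye': [0.373, 0.039, 0.959], 'rotation': [-0.069, 0.091, 0.78, -0.615]}
scene {'fx': 513.257, 'fy': 513.257, 'cx': 320.693, 'cy': 239.957, 'eye': [0.239, -0.737, 0.681], 'rotation': [0.439, -0.104, -0.182, 0.874]}
{'time': 0.1, 'q': array([ 1.09551094e+00,  5.28413528e-01,  1.43373284e+00, -2.29556791e-05,
        1.18138832e+00, -1.78472184e-01]), 'joint_velocities': array([ 0.00098099, -0.00284933, -0.00316138, -0.00066194,  0.00012608,
        0.00119792]), 'joint_torque': array([-7.67373658e-04, -4.40985882e+01, -1.77149284e+01,  6.34794636e-02,
        5.34035428e-02, -2.57586942e-05]), 'position': array([0.18248113, 0.59714585, 0.2436578 ]), 'tool_rot': array([ 8.03885775e-01,  5.94782916e-01, -8.66022932e-04,  4.39311113e-04]), 'ft_force': array([-0.45813673,  0.09876826, -0.93162602]), 'moment': array([0.04029327, 0.00437979, 0.02137672]), 'grip_width': 0.0871184305370681} 0.022
```

View pics/top0.png

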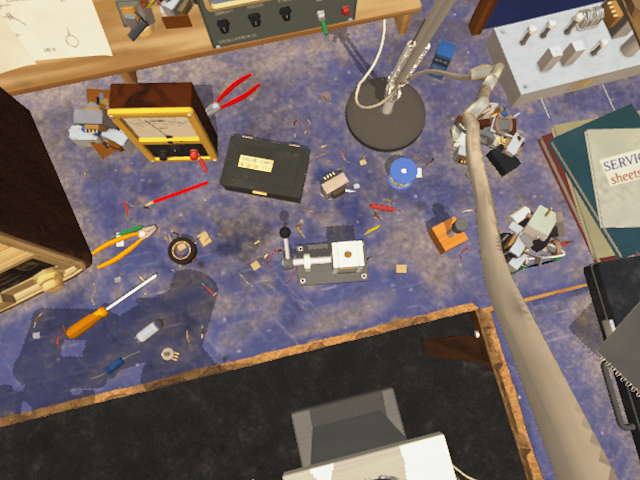

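View pics/scene0.png

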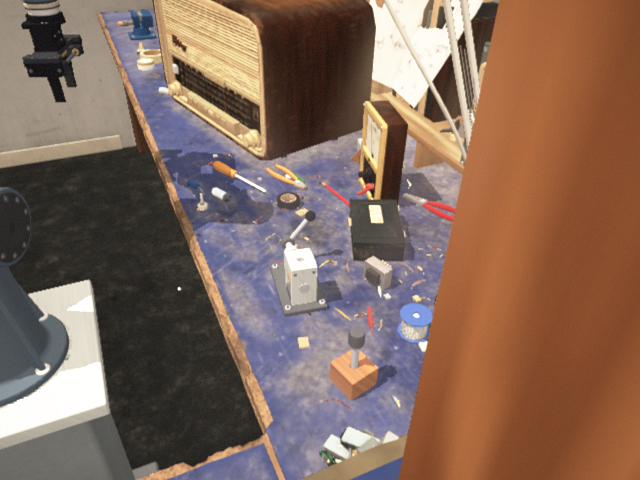

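The top view shows the guide hole at about (347,256), the ball at (285,232), the pin knob at (458,226) and the stand at (448,235). A beige tube runs beside the pin. The scene view shows the knob at about (357,335), the guide top at (299,258) and the ball at (309,216). Next I'll refine these on enlarged crops.

```bash
sed -i 's/R=np.array(c\[.rotation.\])$/R=Rm(c)/; s/np.array(c\[.rotation.\]).T@/Rm(c).T@/' h.py; sed -i '2a from scipy.spatial.transform import Rotation\ndef Rm(c): return Rotation.from_quat(c["rotation"]).as_matrix()' h.py
python3 - <<'E'
from h import *
t=cv2.imread('pics/top0.png');s=cv2.imread('pics/scene0.png')
a=cv2.resize(t[205:305,270:490],None,fx=3.6,fy=3.6,interpolation=cv2.INTER_CUBIC)
b=cv2.resize(s[200:410,250:400],(0,0),fx=2,fy=2)[:, :]
cv2.imwrite('pics/crop0.png',a)
T=ld('top0');S=ld('scene0')
g=onz(T,347.5,255.5,.096);k=onz(T,458,226,.116);st=onz(T,447,233,.04)
print('guide',g,'knobtop',k,'stand',st)
print('corners base',[onz(T,*p,.01) for p in((300,283),(366,281))])
def tri(p,q):
    e1,d1=ray(T,*p);e2,d2=ray(S,*q);A=np.c_[d1,-d2];x=np.linalg.lstsq(A,e2-e1,rcond=None)[0]
    a,b=e1+d1*x[0],e2+d2*x[1];return (a+b)/2,np.linalg.norm(a-b)
print('ball',tri((285,232),(309.5,216)));print('knob',tri((458,226),(357,330)));print('gm',tri((347.5,255.5),(299,256)))
E
```

```text
guide [ 0.51286602 -0.05429935  0.096     ] knobtop [ 0.51586345 -0.26657436  0.116     ] stand [ 0.51995669 -0.26799763  0.04      ]
corners base [array([0.49415183, 0.04473505, 0.01      ]), array([ 0.46678024, -0.08727308,  0.01      ])]
ball (array([0.58131592, 0.04992414, 0.10925282]), np.float64(0.00020270196639068203))
knob (array([ 0.51939989, -0.26847322,  0.11392627]), np.float64(0.006533129434858184))
gm (array([ 0.5138703 , -0.05413489,  0.10246261]), np.float64(0.00417199004450461))
```

View pics/crop0.png

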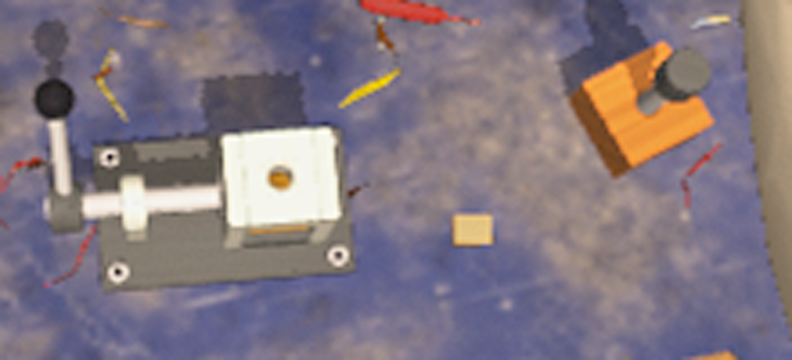

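```bash
python3 - <<'E'
from h import *
T=ld('top0');S=ld('scene0')
g=onz(T,348.05,254.4,.096);k=onz(T,460.8,224.7,.116);st=onz(T,449.7,234.7,.04)
print('guide',g,'knobtop',k,'stand',st)
a=onz(T,302.8,280.6,.012);b=onz(T,363.9,275.8,.012);print('screws',a,b,np.linalg.norm(a-b),'yaw',-np.arctan2((a-b)[0],(a-b)[1]))
p=[onz(T,270+x/3.6,205+y/3.6,.096) for x,y in((222,135),(338,127),(341,216),(226,226))];print('guide blk centre',np.mean(p,0),np.round(p,3))
e=p[0]-p[1];print('yaw2',-np.arctan2(e[0],e[1]))
for u,v in((472,120),(485,230),(500,330),(540,440)):
  for z in(.0,.2,.4,.6): P=onz(T,u,v,z);print(u,v,np.round(P,2),np.round(proj(S,P)))
for p in((330,480),(440,430)):
  print([np.round(onz(S,*p,z),2).tolist() for z in(0,.1,.3,.5)])
E
```

```text
guide [ 0.51466237 -0.0558247   0.096     ] knobtop [ 0.51704146 -0.27241631  0.116     ] stand [ 0.51529822 -0.27228504  0.04      ]
screws [0.49734314 0.03807636 0.012     ] [ 0.47788605 -0.08555456  0.012     ] 0.12515263310924832 yaw -0.1561000408987766
guide blk centre [ 0.51565676 -0.05651212  0.096     ] [[ 0.544 -0.031  0.096]
 [ 0.534 -0.092  0.096]
 [ 0.488 -0.081  0.096]
 [ 0.497 -0.022  0.096]]
yaw2 -0.16407718683939504
472 120 [ 0.76 -0.41  0.  ] [527. 398.]
472 120 [ 0.68 -0.32  0.2 ] [474. 280.]
472 120 [ 0.6  -0.22  0.4 ] [408. 135.]
472 120 [ 0.52 -0.13  0.6 ] [325. -49.]
485 230 [ 0.51 -0.36  0.  ] [375. 427.]
485 230 [ 0.48 -0.28  0.2 ] [339. 299.]
485 230 [ 0.46 -0.19  0.4 ] [296. 144.]
485 230 [ 0.43 -0.11  0.6 ] [242. -49.]
500 330 [ 0.31 -0.33  0.  ] [237. 457.]
500 330 [ 0.32 -0.25  0.2 ] [218. 318.]
500 330 [ 0.34 -0.17  0.4 ] [196. 153.]
500 330 [ 0.35 -0.1   0.6 ] [169. -48.]
540 440 [ 0.09 -0.34  0.  ] [ 74. 527.]
540 440 [ 0.15 -0.26  0.2 ] [ 78. 362.]
540 440 [ 0.21 -0.18  0.4 ] [ 84. 174.]
540 440 [ 0.27 -0.1   0.6 ] [ 90. -45.]
[[0.42, -0.41, 0.0], [0.39, -0.46, 0.1], [0.34, -0.55, 0.3], [0.29, -0.65, 0.5]]
[[0.6, -0.41, 0.0], [0.55, -0.45, 0.1], [0.44, -0.55, 0.3], [0.33, -0.65, 0.5]]
```

```bash
python3 - <<'E'
from h import *
T=ld('top0');S=ld('scene0')
sh=onz(T,283.9,216,0);b=np.array([.5813,.0499,.1093]);L=(sh-b)/.1093;print('light per z',L)
e=S['eye'];print('scene cam in top',proj(T,e),'nadir',proj(T,[.373,.039,0]))
for u,v in((475,120),(490,230),(515,330),(570,440)):
  for z in(.3,.5,.6,.7,.8): P=onz(T,u,v,z);Q=P+L*z;print(u,v,np.round(P,2),'shadow',np.round(Q[:2],2),np.round(proj(T,Q)),'scene',np.round(proj(S,P)))
t=cv2.imread('pics/top0.png');cv2.imwrite('pics/crop1.png',cv2.resize(t[40:480,420:640],None,fx=1.36,fy=1.36))
E
```

```text
light per z [ 0.56213115 -0.0348804  -1.        ]
scene cam in top (np.float64(1600.7907388681685), np.float64(257.2901168826729)) nadir (np.float64(316.524157447717), np.float64(341.6420748573728))
475 120 [ 0.64 -0.28  0.3 ] shadow [ 0.81 -0.29] [412. 114.] scene [444. 213.]
475 120 [ 0.56 -0.18  0.5 ] shadow [ 0.84 -0.2 ] [371. 110.] scene [370.  49.]
475 120 [ 0.52 -0.13  0.6 ] shadow [ 0.86 -0.15] [350. 108.] scene [325. -49.]
475 120 [ 0.48 -0.08  0.7 ] shadow [ 0.87 -0.11] [329. 106.] scene [ 275. -161.]
475 120 [ 0.44 -0.04  0.8 ] shadow [ 0.89 -0.07] [309. 103.] scene [ 216. -289.]
490 230 [ 0.47 -0.24  0.3 ] shadow [ 0.64 -0.25] [420. 188.] scene [320. 228.]
490 230 [ 0.44 -0.16  0.5 ] shadow [ 0.72 -0.18] [375. 160.] scene [271.  54.]
490 230 [ 0.42 -0.12  0.6 ] shadow [ 0.76 -0.14] [353. 147.] scene [242. -48.]
490 230 [ 0.41 -0.07  0.7 ] shadow [ 0.8 -0.1] [331. 134.] scene [ 209. -163.]
490 230 [ 0.4  -0.03  0.8 ] shadow [ 0.85 -0.06] [309. 121.] scene [ 173. -293.]
515 330 [ 0.32 -0.23  0.3 ] shadow [ 0.49 -0.24] [434. 252.] scene [208. 249.]
515 330 [ 0.34 -0.15  0.5 ] shadow [ 0.62 -0.17] [384. 204.] scene [183.  62.]
515 330 [ 0.35 -0.11  0.6 ] shadow [ 0.68 -0.13] [359. 180.] scene [169. -46.]
515 330 [ 0.35 -0.07  0.7 ] shadow [ 0.75 -0.09] [335. 157.] scene [ 153. -165.]
515 330 [ 0.36 -0.03  0.8 ] shadow [ 0.81 -0.05] [312. 135.] scene [ 135. -297.]
570 440 [ 0.17 -0.26  0.3 ] shadow [ 0.34 -0.27] [467. 321.] scene [ 74. 295.]
570 440 [ 0.23 -0.17  0.5 ] shadow [ 0.51 -0.18] [405. 249.] scene [82. 78.]
570 440 [ 0.26 -0.12  0.6 ] shadow [ 0.6  -0.14] [375. 215.] scene [ 86. -41.]
570 440 [ 0.29 -0.08  0.7 ] shadow [ 0.69 -0.1 ] [346. 181.] scene [  90. -168.]
570 440 [ 0.32 -0.03  0.8 ] shadow [ 0.77 -0.06] [318. 149.] scene [  95. -304.]
```

View pics/crop1.png

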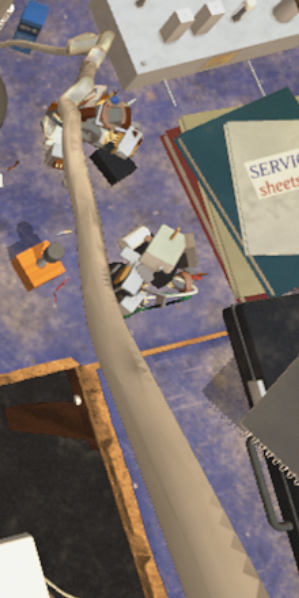

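The tube is a foreground occluder. It isn't visible in the scene view anywhere below z ≈ 0.6 and casts no shadow on the bench. I'll approach in stages and watch the forces.

Call:
carry_out:
  steps:
    - [[1.9,-4,0.4],-8.2,0]
    - [[1.9,-4,0.4],-8.2,0]
    - [[1.9,-4,0.4],-8.2,0]
    - [[1.9,-4,0.4],-8.2,0]
    - [[1.9,-4,0.4],-8.2,0]
    - [[1.9,-4,0.4],-8.2,0]
    - [[1.9,-4,0.4],-8.2,0]
    - [[1.9,-4,0.4],-8.2,0]
    - [[1.9,-4,0.4],-8.2,0]
    - [[1.9,-4,0.4],-8.2,0]

```text
time: 1.1
position: [0.3723, 0.1858, 0.2808]
tool_rot: [0.995, -0.101, -0.002, -0.0]
ft_force: [1.5, 0.1, 1.5]
grip_width: 0.087
```

Call:
carry_out:
  steps:
    - [[1.4,-3.8,-0.3],0.3,0]
    - [[1.4,-3.8,-0.3],0.3,0]
    - [[1.4,-3.8,-0.3],0.3,0]
    - [[1.4,-3.8,-0.3],0.3,0]
    - [[1.4,-3.8,-0.3],0.3,0]
    - [[1.4,-3.8,-0.3],0.3,0]
    - [[1.4,-3.8,-0.3],0.3,0]
    - [[1.2,-3.8,-0.3],0.3,0]
    - [[0,-2,0],0,0]
    - [[0,0,0],0,0]

```text
time: 2.1
position: [0.4864, -0.1583, 0.2548]
tool_rot: [0.996, -0.086, -0.001, -0.0]
ft_force: [0.3, 0.2, -0.4]
grip_width: 0.0871
```

```bash
python3 - <<'E'
from h import *
c=snap('wrist','w1'); o=robot.get_obs(); print(o['position'],o['tool_rot'],o['ft_force'],o['q'],c['eye'],c['rotation'])
for p in ([.517,-.272,.116],[.5153,-.2723,.04],[.515,-.056,.096]): print(proj(c,p))
E
```

```text
[ 0.48618552 -0.15706559  0.25470943] [ 9.96338798e-01 -8.54815261e-02 -1.13790294e-03 -7.83419602e-04] [ 0.27254803 -0.52437176  0.11886403] [-5.31717414e-01  3.62272445e-01  1.70142792e+00  4.89112166e-04
  1.08062145e+00 -3.60776157e-01] [ 0.49969498 -0.08369687  0.39464078] [-0.14046628  0.01261573 -0.08492126  0.98635615]
(np.float64(380.2825506283553), np.float64(353.75414256739015))
(np.float64(368.00434738215085), np.float64(312.854052850603))
(np.float64(336.63169525799395), np.float64(90.03132743499177))
```

View pics/w1.png

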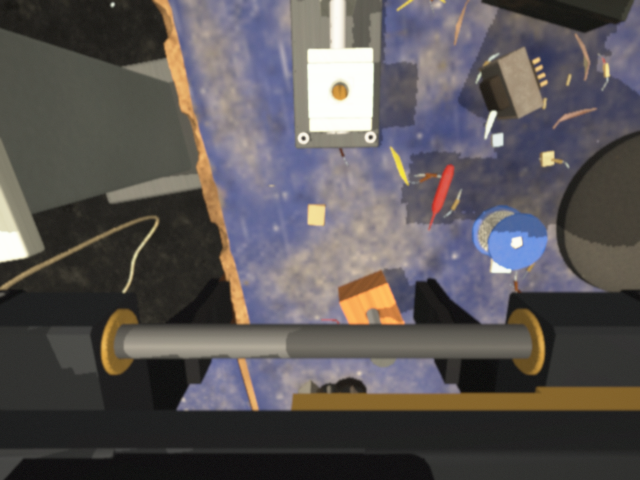

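The wrist view shows the guide hole at (340,92), where the top-camera estimate predicted (337,90). The pin is hidden behind the gripper bar, so I'll pass it slightly to bring it into view.

Call:
carry_out:
  steps:
    - [[1,-4,0],0,0]
    - [[1,-4,0],0,0]
    - [[0.5,-4,0],0,0]
    - [[0.5,-4,0],0,0]
    - [[0,-2,0],0,0]
    - [[0,0,0],0,0]
    - [[0,0,0],0,0]

```text
time: 2.85
position: [0.5144, -0.3293, 0.2529]
tool_rot: [0.997, -0.081, -0.005, -0.007]
ft_force: [-0.0, 1.0, -0.1]
grip_width: 0.087
```

```bash
python3 - <<'E'
from h import *
W=ld('w1'); print('guide',onz(W,340,91.5,.096)); 
p=[onz(W,*q,.096) for q in((308,49),(373,47),(374,130),(308,132))];print('blk',np.mean(p,0))
c=snap('wrist','w2'); o=robot.get_obs(); print(o['position'],o['tool_rot'],o['ft_force'])
for p in ([.517,-.272,.116],[.5153,-.2723,.04],[.515,-.056,.096]): print(proj(c,p))
E
```

```text
guide [ 0.51732109 -0.05744422  0.096     ]
blk [ 0.51794839 -0.0569897   0.096     ]
[ 0.5143156  -0.32902003  0.25297191] [ 0.99671794 -0.08052726 -0.00523694 -0.00642511] [0.01199205 1.00959331 0.50663913]
(np.float64(315.1602656927341), np.float64(160.69591428315692))
(np.float64(315.8084091942851), np.float64(156.14927356818805))
(np.float64(256.0755826498368), np.float64(-185.6179846320823))
```

View pics/w2.png

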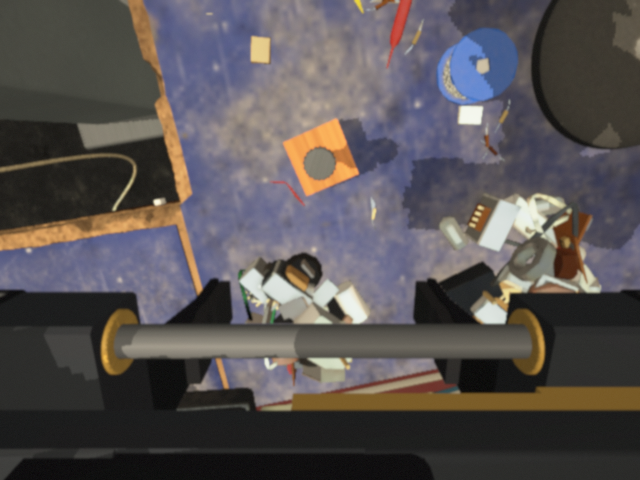

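The knob is at (319.5,163), against a predicted (315,161). The wrist view puts the pin at about (0.5197, −0.2740) and the guide at (0.5175, −0.0573). The offset between them matches the top view to within 1 mm.

Call:
carry_out:
  steps:
    - [[0.3,3,0],-0.3,0]
    - [[0.2,2.5,0],0,0]
    - [[0,0,0],0,0]
    - [[0,0,-3.5],0,0]
    - [[0,0,-3.5],0,0]
    - [[0,0,-2],0,0]
    - [[0,0,0],0,0]
    - [[0,0,0],0,0]

```text
time: 3.7
position: [0.5189, -0.2608, 0.1642]
tool_rot: [0.997, -0.077, -0.004, -0.007]
ft_force: [-0.1, 0.2, 0.2]
grip_width: 0.0873
```

Call:
carry_out:
  steps:
    - [[0.1,-1.3,0],-0.6,0]
    - [[0,0,0],0,0]
    - [[0,0,-1.5],0,0]
    - [[0,0,-1.5],0,0]
    - [[0,0,-1],0,0]
    - [[0,0,0],0,0]
    - [[0,0,0],0,0]

```text
time: 4.4
position: [0.5245, -0.28, 0.1313]
tool_rot: [0.997, -0.083, 0.003, -0.002]
ft_force: [0.4, 0.2, 0.6]
grip_width: 0.0874
```

Call:
carry_out:
  steps:
    - [[-0.4,0.5,-0.7],0,0]
    - [[0,0,0],0,0]
    - [[0,0,-0.7],0,0]
    - [[0,0,0],0,0]
    - [[0,0,0],0,0]

```text
time: 4.9
position: [0.5209, -0.275, 0.118]
tool_rot: [0.997, -0.083, 0.004, -0.001]
ft_force: [0.6, 0.7, 0.7]
grip_width: 0.0871
```

Call:
carry_out:
  steps:
    - [[0,0.1,-0.2],0,0.5]
    - [[0,0,0],0,1]
    - [[0,0,0],0,1]
    - [[0,0,0],0,1]
    - [[0,0,0],0,1]
    - [[0,0,0],0,1]
    - [[0,0,0],0,1]
  squeeze: 20

```text
time: 5.6
position: [0.5213, -0.2742, 0.1161]
tool_rot: [0.997, -0.083, 0.004, -0.001]
ft_force: [0.6, 0.2, 0.2]
grip_width: 0.0393
```

Call:
carry_out:
  steps:
    - [[0,0,0],0,1]
    - [[0,0,0],0,1]
    - [[0,0,0],0,1]
    - [[0,0,0],0,1]
    - [[0,0,0],0,1]

```text
time: 6.1
position: [0.5209, -0.2742, 0.1161]
tool_rot: [0.997, -0.083, 0.004, -0.001]
ft_force: [-0.5, -0.9, 0.2]
grip_width: 0.0233
```

Call:
carry_out:
  steps:
    - [[0,0,1],0,1]
    - [[0,0,1.5],0,1]
    - [[0,0,2],0,1]
    - [[0,0,2],0,1]
    - [[0,0,2],0,1]
    - [[0,0,2],0,1]
    - [[0,0,2],0,1]
    - [[0,0,0.8],0,1]
    - [[0,0,0],0,1]
    - [[0,0,0],0,1]

```text
time: 7.1
position: [0.5205, -0.2733, 0.2577]
tool_rot: [0.997, -0.083, 0.005, -0.0]
ft_force: [-0.1, 0.6, -0.6]
grip_width: 0.0235
```

Call:
carry_out:
  steps:
    - [[0,2,0],0,1]
    - [[0,3,0],0,1]
    - [[0,3,0],0,1]
    - [[0,3,0],0,1]
    - [[-0.1,3,0],0,1]
    - [[0,3,0],0,1]
    - [[0,1.5,0],0,1]
    - [[0,0.5,0],0,1]
    - [[0,0,0],0,1]
    - [[0,0,0],0,1]

```text
time: 8.1
position: [0.5095, -0.0651, 0.2469]
tool_rot: [0.996, -0.083, -0.007, -0.007]
ft_force: [-0.3, -0.0, -0.8]
grip_width: 0.0234
```

Call:
carry_out:
  steps:
    - [[0.8,0.8,0],0,1]
    - [[0,0,0],0,1]
    - [[0,0,0],0,1]

```text
time: 8.4
position: [0.5187, -0.0585, 0.2466]
tool_rot: [0.996, -0.085, -0.007, -0.006]
ft_force: [-0.2, 0.2, -0.7]
grip_width: 0.0238
```

```bash
python3 - <<'E'
from h import *
o=robot.get_obs(); R=Rotation.from_quat(o['tool_rot']).as_matrix(); print(o['position'],R[:,2],o['ft_force'])
a=snap('scene','s3'); b=snap('top','t3'); foot=o['position']+R[:,2]*.108
print(foot,proj(a,foot),proj(b,foot),proj(a,[.5165,-.0568,.096]))
A=cv2.imread('pics/s3.png')[130:280,220:370];B=cv2.imread('pics/t3.png')[160:310,270:420]
cv2.imwrite('pics/c3.png',cv2.resize(np.hstack([A,B]),None,fx=2.66,fy=3.2,interpolation=cv2.INTER_CUBIC) if 0 else cv2.resize(np.hstack([A,B]),None,fx=2.66,fy=2.66,interpolation=cv2.INTER_CUBIC))
E
```

```text
[ 0.51873011 -0.05849377  0.24655239] [-0.0119384   0.01397919 -0.99983101] [-0.23363434  0.19641573 -0.66494225]
[ 0.51744076 -0.05698402  0.13857064] (np.float64(300.263345941656), np.float64(240.7414339229231)) (np.float64(349.84588323299187), np.float64(248.44107475758577)) (np.float64(299.7855969483672), np.float64(259.54020178891466))
```

View pics/c3.png

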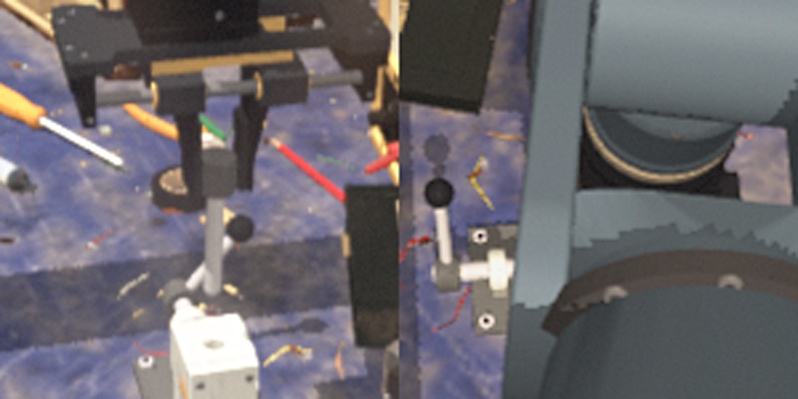

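The wrist, top and scene views agree. The pin foot is at scene (300.5,240), right above the hole at (300.5,259). Descending now.

Call:
carry_out:
  steps:
    - [[0,0,-1],0,1]
    - [[0,0,-1],0,1]
    - [[0,0,-1],0,1]
    - [[0,0,0],0,1]
    - [[0,0,0],0,1]

```text
time: 9.0
position: [0.5178, -0.0592, 0.2131]
tool_rot: [0.996, -0.086, -0.007, -0.007]
ft_force: [0.5, -0.5, -0.8]
grip_width: 0.0233
```

Call:
carry_out:
  steps:
    - [[0.05,0.06,0],0,1]
    - [[0,0,-0.7],0,1]
    - [[0,0,0],0,1]
    - [[0,0,-0.7],0,1]
    - [[0,0,-0.3],0,1]
    - [[0,0,0],0,1]

```text
time: 9.6
position: [0.5195, -0.0586, 0.1954]
tool_rot: [0.996, -0.086, -0.006, -0.007]
ft_force: [-0.5, 0.8, 0.2]
grip_width: 0.0234
```

Call:
carry_out:
  steps:
    - [[-0.08,0,-0.4],0,1]
    - [[0,0,-0.4],0,1]
    - [[0,0,0],0,1]
    - [[0,0,-0.3],0,1]
    - [[0,0,0],0,1]

```text
time: 10.1
position: [0.5192, -0.0585, 0.1836]
tool_rot: [0.996, -0.086, -0.005, -0.007]
ft_force: [1.0, 1.1, -1.1]
grip_width: 0.0236
```

Call:
carry_out:
  steps:
    - [[0,0,-0.2],0,1]
    - [[0,0,0],0,1]
    - [[0,0,0],0,0.7]
    - [[0,0,0],0,0.4]
    - [[0,0,0],0,0.3]
    - [[0,0,0],0,0.3]
    - [[0,0,0],0,0.3]

```text
time: 10.8
position: [0.5186, -0.0587, 0.1817]
tool_rot: [0.996, -0.086, -0.006, -0.006]
ft_force: [0.1, 0.5, 0.7]
grip_width: 0.0502
```

Call:
carry_out:
  steps:
    - [[0,0,1],0,0.3]
    - [[0,0,2],0,0.3]
    - [[0,0,2],0,0.3]
    - [[0,0,2],0,0.5]
    - [[1,1.5,0],0,1]
    - [[2,2,0],0,1]
    - [[3,2.5,0],0,1]
    - [[2,1.5,0],0,1]
    - [[0,0,0],0,1]
    - [[0,0,0],0,1]

```text
time: 11.8
position: [0.6007, 0.0184, 0.2622]
tool_rot: [0.996, -0.086, -0.003, -0.006]
ft_force: [0.5, 0.3, -0.6]
grip_width: 0.0129
```

```bash
python3 - <<'E'
from h import *
o=robot.get_obs(); R=Rotation.from_quat(o['tool_rot']).as_matrix(); print(o['position'],R[:,2],o['ft_force'],o['grip_width'])
W=snap('wrist','w4');S=snap('scene','s4')
for p in([.5175,-.0573,.18],[.581,.049,.109]): print(np.round(proj(W,p)),np.round(proj(S,p)))
A=cv2.imread('pics/w4.png');B=cv2.imread('pics/s4.png')[150:330,220:370]
cv2.imwrite('pics/c4.png',np.hstack([cv2.resize(A,(400,300)),cv2.resize(B,(350,420))[:300] if 0 else cv2.resize(B,(250,300))]))
E
```

```text
[0.60069749 0.01839511 0.26219849] [-0.00536807  0.01179486 -0.99991603] [ 0.48594629  0.32248816 -0.64134988] 0.012916371458700324
[224. 379.] [300. 222.]
[292. 198.] [309. 216.]
```

View pics/c4.png

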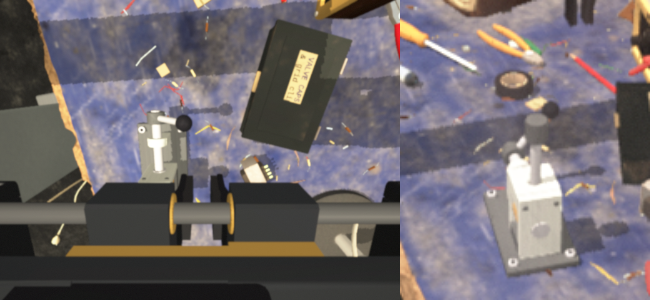

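The pin stands in the guide, with its knob at scene (302,222) against a predicted (300,222) for a foot at 72 mm. The ball is at wrist (294,195) against a predicted (292,198). Next I'll bring the closed fingers down on the +x side of the ball.

Call:
carry_out:
  steps:
    - [[1.7,1.3,0],0,1]
    - [[1.2,1,0],0,1]
    - [[0,0,-1],0,1]
    - [[0,0,-2.5],0,1]
    - [[0,0,-2.5],0,1]
    - [[0,0,-2.5],0,1]
    - [[0,0,-1.5],0,1]
    - [[0,0,0],0,1]
    - [[0,0,0],0,1]

```text
time: 12.8
position: [0.6217, 0.0356, 0.1565]
tool_rot: [0.996, -0.089, -0.008, -0.004]
ft_force: [0.1, 0.2, 0.7]
grip_width: 0.0002
```

Call:
carry_out:
  steps:
    - [[0.4,0.6,0],0,1]
    - [[0,0,-1.5],0,1]
    - [[0,0,-1.2],0,1]
    - [[0,0,0],0,1]
    - [[0,0,0],0,1]

```text
time: 13.3
position: [0.6272, 0.0416, 0.1298]
tool_rot: [0.996, -0.089, -0.006, -0.004]
ft_force: [-0.8, -0.7, 0.1]
grip_width: 0.0005
```

Call:
carry_out:
  steps:
    - [[-0.8,0.13,0],0,1]
    - [[-0.8,0.13,0],0,1]
    - [[-0.4,0.06,0],0,1]
    - [[-0.4,0.06,0],0,1]
    - [[-0.4,0.06,0],0,1]
    - [[0,0,0],0,1]

```text
time: 13.9
position: [0.5996, 0.046, 0.1323]
tool_rot: [0.996, -0.089, -0.002, -0.003]
ft_force: [0.2, 0.1, -0.6]
grip_width: 0.0004
```

```bash
cat > k.py <<'E'
from h import *
import time
o=robot.get_obs(); p=o['position']; ux=np.array([.987,-.159]); 
c=cams.camera('scene'); g=c['pixels'][:,:,::-1]
t=cv2.imread('pics/s4.png')[212:236,292:312]
r=cv2.matchTemplate(np.ascontiguousarray(g[195:285,280:325]),t,cv2.TM_CCOEFF_NORMED); _,m,_,l=cv2.minMaxLoc(r)
print('u',(p[:2]-[.5353,.0565])@ux,'z',p[2],'F',o['ft_force'].round(1),'knob dpx',l[0]+280-292,l[1]+195-212,'score',round(m,2), 't',o['time'])
E
python3 k.py
```

```text
u 0.06512384726683153 z 0.13226698590370814 F [ 0.2  0.1 -0.6] knob dpx 0 -1 score 0.92 t 13.9
```

Call:
carry_out:
  steps:
    - [[-0.4,0.06,0],0,1]
    - [[-0.4,0.06,0],0,1]
    - [[-0.3,0.05,0],0,1]
    - [[0,0,0],0,1]

```text
time: 14.35
position: [0.5945, 0.0468, 0.1354]
tool_rot: [0.996, -0.09, 0.006, -0.003]
ft_force: [2.3, -0.2, 1.1]
grip_width: 0.0003
```

```bash
python3 k.py
```

```text
u 0.059941047174641784 z 0.1353732980072857 F [ 2.3 -0.2  1.1] knob dpx 0 -2 score 0.66 t 14.35
```

Call:
carry_out:
  steps:
    - [[-0.4,0.06,-0.2],0,1]
    - [[-0.4,0.06,-0.2],0,1]
    - [[0,0,0],0,1]

```text
time: 14.7
position: [0.5861, 0.0479, 0.131]
tool_rot: [0.996, -0.09, 0.006, -0.003]
ft_force: [1.8, 0.4, 1.6]
grip_width: 0.0005
```

```bash
python3 k.py
```

```text
u 0.05154513076408187 z 0.13098471553689758 F [1.8 0.4 1.6] knob dpx 10 49 score 0.49 t 14.7
```

```bash
python3 - <<'E'
from h import *
c=snap('scene','s5');A=cv2.imread('pics/s4.png')[190:290,270:340];B=cv2.imread('pics/s5.png')[190:290,270:340]
cv2.imwrite('pics/c5.png',cv2.resize(np.hstack([A,B]),None,fx=5,fy=5,interpolation=cv2.INTER_CUBIC))
g5=cv2.cvtColor(B,6);g4=cv2.cvtColor(A,6)
for v in range(14,80,2): print(v+190,g4[v,22:42:2],g5[v,22:42:2])
E
```

```text
204 [ 71  72  66  67  91  89 119 124 126 128] [ 61  59  59  60  89  86 115 109  51  51]
206 [ 70  67  67  77 101 120 135 131 132 127] [ 61  61  59  74  97 118 135 131  50  52]
208 [ 70  72  94 127 128 164 205 140 127 122] [ 62  64  90 122  72  63  70  99  55  53]
210 [105 118 134 202 233 236 236 227 150 101] [ 99 116 137  96  55  62  57  56  51  53]
212 [123 132 220 237 219 218 233 147  80  71] [120 129 218  68  59  64  60  60  54  55]
214 [137 128 147 201 226 217 170  74  74  72] [134 127 142  67  62  59  59  59  58  54]
216 [124 122 120 127 155 132 109  70  73  71] [110 105 103 106  67  62  59  67  69  57]
218 [ 99 104 105 124 130 132 127  83  65  62] [ 85  84  88 153 142 124 119 130 121  74]
220 [ 87  82 138 148 145 143 147 145  92  63] [ 83  76 113 163 144 145 140 139 143 142]
222 [ 86  95 148 148 146 145 149 149 118  98] [ 78  78 156 137 140 145 142 143 142 142]
224 [ 81  92 119 143 145 147 146 125 105 100] [ 76 152 168 125 112 132 137 140 136 122]
226 [ 86  89 109 110 113 109 101  98  92  87] [ 91 227 167 116 108 109 107  98  99  93]
228 [ 91  92 112 111 107 103  96  99  92  82
[... 1103 characters left out ...]
 [254 254 255 219 188 169 229 255 255 255] [254 254 255 245 203 175 181 255 255 255]
256 [254 254 255 220 190 171 204 252 226 224] [254 254 255 238 203 175 185 252 226 226]
258 [255 255 245 208 189 171 172 219 222 222] [255 255 245 217 198 171 165 220 224 224]
260 [254 255 253 210 191 185 246 255 255 255] [255 255 253 218 199 186 247 255 255 255]
262 [254 254 255 255 255 255 255 255 255 255] [254 255 255 255 255 255 255 255 255 255]
264 [255 255 254 255 255 254 253 252 254 254] [255 255 255 255 255 254 253 253 254 254]
266 [252 252 254 252 251 253 254 255 255 255] [252 252 254 251 251 253 254 255 255 255]
268 [255 254 255 255 255 255 254 249 247 236] [255 254 255 255 255 255 254 249 247 235]
```

View pics/c5.png

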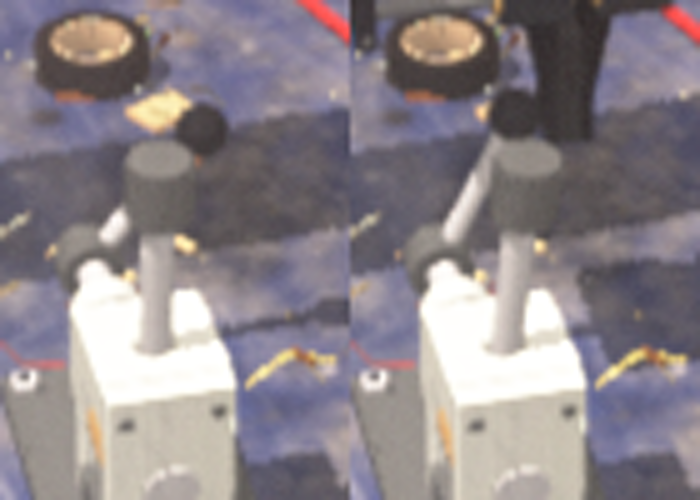

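The pin still stands and leans slightly. The lever is turning with the finger behind the ball. For monitoring I'll use the row of the knob's lower edge, now 237.

```bash
cat > k.py <<'E'
from h import *
o=robot.get_obs(); p=o['position']; ux=np.array([.987,-.159]); 
g=cv2.cvtColor(cams.camera('scene')['pixels'],cv2.COLOR_RGB2GRAY)
r=np.median(g[215:262,300:306],1); print('u',((p[:2]-[.5353,.0565])@ux).round(4),'z',p[2].round(4),'F',o['ft_force'].round(1),'knob edge row',215+np.where(r<135)[0].max(),'t',o['time'])
E
python3 k.py
```

```text
u 0.0517 z 0.1309 F [ 0.6  0.  -0.3] knob edge row 236 t 14.8
```

Call:
carry_out:
  steps:
    - [[-0.4,0.06,0],0,1]
    - [[-0.4,0.06,0],0,1]
    - [[0,0,0],0,1]

```text
time: 15.15
position: [0.5764, 0.0494, 0.13]
tool_rot: [0.996, -0.09, 0.004, -0.003]
ft_force: [1.0, -0.9, -0.0]
grip_width: 0.001
```

```bash
python3 k.py
```

```text
u 0.0417 z 0.13 F [ 1.  -0.9 -0. ] knob edge row 236 t 15.15
```

Call:
carry_out:
  steps:
    - [[-0.25,0.04,0],0,1]
    - [[0,0,0],0,1]

```text
time: 15.4
position: [0.5734, 0.0499, 0.1298]
tool_rot: [0.996, -0.09, 0.004, -0.003]
ft_force: [-0.2, 0.4, -0.5]
grip_width: 0.0004
```

```bash
python3 k.py
```

```text
u 0.0387 z 0.1298 F [-0.2  0.4 -0.5] knob edge row 237 t 15.4
```

Call:
carry_out:
  steps:
    - [[-0.25,0.04,0],0,1]
    - [[0,0,0],0,1]

```text
time: 15.65
position: [0.5707, 0.0503, 0.1297]
tool_rot: [0.996, -0.09, 0.004, -0.003]
ft_force: [-0.1, -0.0, 0.2]
grip_width: 0.0005
```

```bash
python3 k.py
```

```text
u 0.0359 z 0.1297 F [-0.1 -0.   0.2] knob edge row 239 t 15.65
```

Call:
carry_out:
  steps:
    - [[-0.2,0.03,0],0,1]
    - [[0,0,0],0,1]

```text
time: 15.9
position: [0.5686, 0.0506, 0.1296]
tool_rot: [0.996, -0.09, 0.003, -0.003]
ft_force: [-0.5, 0.0, -0.1]
grip_width: 0.0001
```

```bash
python3 k.py
```

```text
u 0.0338 z 0.1296 F [-0.5  0.  -0.1] knob edge row 240 t 15.9
```

Call:
carry_out:
  steps:
    - [[-0.2,0.03,0],0,1]
    - [[0,0,0],0,1]

```text
time: 16.15
position: [0.5666, 0.0509, 0.1296]
tool_rot: [0.996, -0.09, 0.004, -0.003]
ft_force: [0.6, 0.8, 0.3]
grip_width: 0.0008
```

```bash
python3 k.py
```

```text
u 0.0318 z 0.1296 F [0.6 0.8 0.3] knob edge row 241 t 16.15
```

Call:
carry_out:
  steps:
    - [[-0.15,0.02,0],0,1]
    - [[0,0,0],0,1]

```text
time: 16.4
position: [0.5651, 0.0511, 0.1296]
tool_rot: [0.996, -0.09, 0.004, -0.003]
ft_force: [1.4, -0.3, 0.3]
grip_width: 0.0005
```

```bash
python3 k.py
```

```text
u 0.0303 z 0.1296 F [ 1.4 -0.3  0.3] knob edge row 241 t 16.4
```

Call:
carry_out:
  steps:
    - [[-0.15,0.02,0],0,1]
    - [[0,0,0],0,1]

```text
time: 16.65
position: [0.5637, 0.0513, 0.1297]
tool_rot: [0.996, -0.09, 0.004, -0.003]
ft_force: [-0.5, 0.2, -0.1]
grip_width: 0.0008
```

```bash
python3 k.py
```

```text
u 0.0289 z 0.1297 F [-0.5  0.2 -0.1] knob edge row 245 t 16.65
```

Call:
carry_out:
  steps:
    - [[-0.15,0.02,0],0,1]
    - [[0,0,0],0,1]

```text
time: 16.9
position: [0.5622, 0.0515, 0.1297]
tool_rot: [0.996, -0.09, 0.004, -0.003]
ft_force: [0.7, -0.1, 0.6]
grip_width: 0.0003
```

```bash
python3 k.py
```

```text
u 0.0273 z 0.1297 F [ 0.7 -0.1  0.6] knob edge row 249 t 16.9
```

```bash
python3 k.py; python3 - <<'E'
from h import *
c=snap('scene','s6');B=cv2.imread('pics/s6.png')[190:290,270:340]
cv2.imwrite('pics/c6.png',cv2.resize(B,None,fx=6,fy=6,interpolation=cv2.INTER_CUBIC))
for z in(.072,.064,.05,.04,.03,.014): print(z,proj(c,[.5175,-.0573,z+.082]),proj(c,[.5175,-.0573,z+.108]))
E
```

```text
u 0.0273 z 0.1296 F [ 0.  -1.3  0.5] knob edge row 249 t 16.95
0.072 (np.float64(300.3489237780172), np.float64(233.78278167599586)) (np.float64(300.326523991913), np.float64(221.5768652627108))
0.064 (np.float64(300.3556631490982), np.float64(237.45514710442174)) (np.float64(300.3334985617772), np.float64(225.37739337422545))
0.05 (np.float64(300.3672893161534), np.float64(243.7903872099574)) (np.float64(300.3455275055046), np.float64(231.93211139671476))
0.04 (np.float64(300.3754657070389), np.float64(248.2458022414623)) (np.float64(300.35398490965383), np.float64(236.54065398006568))
0.03 (np.float64(300.38353773426206), np.float64(252.64434824157357)) (np.float64(300.3623325418079), np.float64(241.0893804655723))
0.014 (np.float64(300.39624083837305), np.float64(259.56642447243865)) (np.float64(300.3754657070389), np.float64(248.2458022414623))
```

View pics/c6.png

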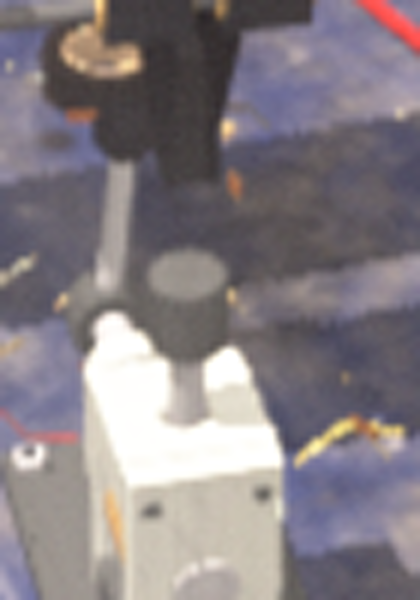

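The knob's top is at scene row about 236, which puts the foot at about 42 mm. The pin has dropped about 30 mm and the bushing is locked, so I'll stop pushing and back off.

Call:
carry_out:
  steps:
    - [[1,-0.15,0],0,1]
    - [[1.5,-0.2,0],0,1]
    - [[0,0,1],0,1]
    - [[0,0,3],0,1]
    - [[0,0,3],0,1]
    - [[0,0,3],0,1]
    - [[-1,-2,0],0,1]
    - [[-2,-3,0],0,1]
    - [[-2,-3,0],0,1]
    - [[0,0,0],0,1]

```text
time: 18.05
position: [0.5357, -0.033, 0.2373]
tool_rot: [0.996, -0.088, 0.003, -0.003]
ft_force: [-0.3, 0.9, 0.1]
grip_width: 0.0005
```

Call:
carry_out:
  steps:
    - [[0,0,0],0,1]
    - [[0,0,0],0,1]

```text
time: 18.25
position: [0.5358, -0.033, 0.2384]
tool_rot: [0.996, -0.089, 0.004, -0.003]
ft_force: [0.5, 0.2, -0.5]
grip_width: 0.0002
```

Call:
carry_out:
  steps:
    - [[-1,-1.3,0],0,1]
    - [[-0.8,-1.1,0],0,1]
    - [[0,0,-1.5],0,1]
    - [[0,0,-1.5],0,1]
    - [[0,0,-0.5],0,1]
    - [[0,0,0],0,1]
    - [[0,0,0],0,1]

```text
time: 18.95
position: [0.5162, -0.0589, 0.2029]
tool_rot: [0.996, -0.087, 0.004, -0.003]
ft_force: [0.2, -0.1, -0.2]
grip_width: 0.0004
```

Call:
carry_out:
  steps:
    - [[0.1,0.1,-1],0,1]
    - [[0,0,-1],0,1]
    - [[0,0,-0.5],0,1]
    - [[0,0,0],0,1]

```text
time: 19.35
position: [0.518, -0.0579, 0.1769]
tool_rot: [0.996, -0.086, 0.005, -0.003]
ft_force: [0.1, -0.1, -0.9]
grip_width: 0.0006
```

Call:
carry_out:
  steps:
    - [[0,0,-0.4],0,1]
    - [[0,0,-0.4],0,1]
    - [[0,0,0],0,1]

```text
time: 19.65
position: [0.5186, -0.0579, 0.1684]
tool_rot: [0.996, -0.086, 0.006, -0.003]
ft_force: [-0.3, 0.9, -0.4]
grip_width: 0.0005
```

Call:
carry_out:
  steps:
    - [[0,0,-0.4],0,1]
    - [[0,0,-0.4],0,1]

```text
time: 19.85
position: [0.5193, -0.0579, 0.161]
tool_rot: [0.996, -0.086, 0.007, -0.003]
ft_force: [-0.7, 1.3, 3.0]
grip_width: 0.0009
```

Call:
carry_out:
  steps:
    - [[-0.1,0,-0.4],0,1]
    - [[0,0,-0.4],0,1]

```text
time: 20.05
position: [0.5187, -0.0578, 0.1528]
tool_rot: [0.996, -0.086, 0.007, -0.003]
ft_force: [-0.9, 1.5, 1.9]
grip_width: 0.0002
```

Call:
carry_out:
  steps:
    - [[0,0,-0.4],0,1]
    - [[0,0,-0.4],0,1]

```text
time: 20.25
position: [0.5188, -0.0575, 0.1444]
tool_rot: [0.996, -0.087, 0.008, -0.003]
ft_force: [-3.9, 4.9, 36.8]
grip_width: 0.0008
```

Call:
carry_out:
  steps:
    - [[0,0,-0.3],0,1]
    - [[0,0,-0.3],0,1]

```text
time: 20.45
position: [0.519, -0.057, 0.1443]
tool_rot: [0.996, -0.086, 0.008, -0.003]
ft_force: [-6.4, 2.0, 30.4]
grip_width: 0.0001
```

The hand stopped at z = 0.1443, where 0.144 is expected when the pin is home. Retreating.

Call:
carry_out:
  steps:
    - [[0,0,0.5],0,1]
    - [[0,0,1.5],0,1]
    - [[0,0,3],0,1]
    - [[0,0,3],0,1]
    - [[0,0,3],0,1]
    - [[0,0,0],0,1]
    - [[0,0,0],0,1]

```text
time: 21.15
position: [0.5162, -0.0578, 0.2555]
tool_rot: [0.996, -0.086, 0.005, -0.002]
ft_force: [0.2, 0.1, -1.4]
grip_width: 0.0007
```

```bash
python3 - <<'E'
from h import *
c=snap('scene','s7');B=cv2.imread('pics/s7.png')[190:290,270:340]
cv2.imwrite('pics/c7.png',cv2.resize(B,None,fx=6,fy=6,interpolation=cv2.INTER_CUBIC))
print(robot.get_obs()['position'],robot.get_obs()['ft_force'])
E
```

```text
[ 0.51645681 -0.0577984   0.2554918 ] [-0.80039983 -0.09783467 -0.40474421]
```

View pics/c7.png

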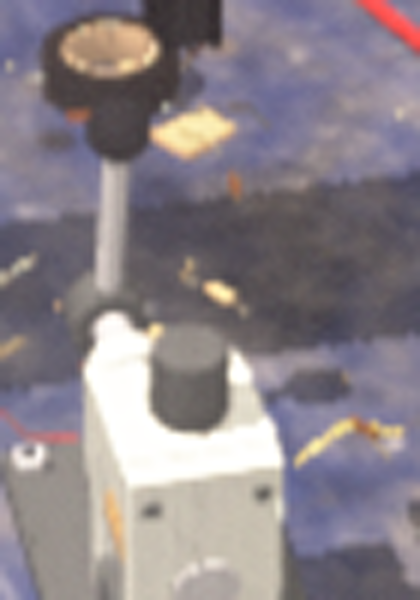

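The knob's top is at scene row 248.0 (248.2 expected when home), and it sits on the guide with no gap.

```bash
python3 -c "
from rig import robot
print(robot.hand_in())"
```

```text
the job is handed in; nothing more can be done
None
```

The pin is fully home in the fixture, and I handed the job in at about 21 s of the 54 s allowed; the hand-in gives no verdict.

- **Placing:** I took the pin from its stand by the knob and lowered it into the guide hole until its foot rested on the bushing.
- **Turning:** I pushed the ball lever toward -x with closed fingers, using small steps near the end. The push force stayed under about 3 N in the readings between steps. The pin dropped about 30 mm and I stopped there.
- **Pressing:** I backed off and pressed the knob down from above. The press read about 37 N at most, at the end of its travel; the limit is 70 N.

**Last checks:**
- **Seating:** The hand stopped at z = 0.1443 m, against 0.144 m expected. The final scene picture shows the knob's top at row 248.0, against 248.2 expected, upright and with no visible gap.
- **Clearance:** The gripper was about 11 cm above the knob with nothing touching.
- **Parts around:** I never touched the tape, solder reel or transformer. I did not measure their positions again at the end.

One check failed on the way: the automatic tracking of the knob became unreliable once the gripper came into view. I replaced it with the row of the knob's lower edge and confirmed the drop in a picture.

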